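# Turn the drive pulley to its timing mark and pin it

### The job

Lock the drive unit for service: lift the round-headed locking pin out of the plastic block, stand it in the guide bush on the unit's arm so that it rests on the pulley, and let go. Then turn the pulley slowly by its rim, the short way, until the engraved mark (a rough guide only) comes round to about the fixed pointer and the pin drops fully into the pulley's slot. Stop as soon as the pin catches, without straining it, let go, and leave the other things where they are.

Things in the scene. Friction and masses are not known exactly. Their poses are not given: they have to be found in the camera images.
- pulley_axis (a point): Centre of the bare-metal pulley lying flat on the white drive unit, axis vertical, at its rim-top height (81 mm above the worktop). Raised rim: inside diameter 128 mm, outside 148 mm (10 mm thick, mid radius 69), standing 22 mm above the web. The ring between rim and hub disc (60 mm diameter, 6 mm high) is free for a finger. Outside the rim nothing is above 45 mm but the column behind the bush.
- mark (a point): Point on the engraved dark radial line of the pulley's hub disc, 26 mm from the axis, 65 mm above the worktop. At the start it lies 28 to 69 degrees clockwise of the pointer seen from above, so the short way is anticlockwise.
- pointer_tip (a point): Tip of the small dark fixed pointer beside the guide bush, 26 mm from the pulley's axis, 67 mm above the worktop. The line from pulley_axis through pointer_tip leads on to the bush.
- bush_mouth (a point): Centre of the upper mouth of the fixed guide bush, 96 mm above the worktop, 45 mm from the pulley's axis. A square steel block 22 mm wide with a vertical hole 9.2 mm wide, chamfered 3 mm at the mouth, 34 mm deep; the web lies 3 mm below it. A flat arm 24 mm wide, level with the mouth, joins it to a column away from the axis.
- pin_grip (a point): Grip point of the steel locking pin (120 g), on its axis. Round dark head 16 mm diameter, from 13 mm above this point to 21 mm below; under it a flange 19 mm diameter, 4 mm thick; then a shank 8 mm diameter, 49 mm long, ending 74 mm below this point. Stands upright in either of the block's two holes, flange on the block; this point is then 80 mm above the worktop.
- pin_shoulder (a point): Underside of the pin's flange, on its axis, 25 mm below pin_grip. With the pin resting on the pulley's web it is 12 mm above bush_mouth; with the pin dropped into the slot the flange sits on the bush (0 mm).
- lock_pin: The locking pin; origin at the lower end of its shank, z along the pin upwards.
- pulley: The pulley; origin on its axis at the web's top (59 mm above the worktop), x towards the engraved mark, z up. Drag at the rim about 2 N; it stays where left. A plate in its web, turning with it, has a dark radial slot 9.4 mm wide, 45 mm from the axis, for the pin. The slot lies in the mark's direction only roughly: up to 9 degrees off either way, since the plate was clamped by hand.
- pin_block: Grey plastic block 96 x 46 x 55 mm (x, y, z), fixed, with two 13 mm holes 50 mm apart along its x; origin under its centre.
- drift: Bystander in the block's other hole: a stouter pin (shank 11.6 mm) with a square 15 mm head, shorter than the locking pin's; origin at its lower end. Does not fit the bush; leave it.
- stapler: Bystander: dark pocket stapler 26 x 105 x 31 mm; origin under its centre.
- tub: Bystander: low round yellow tub, 89 mm wide, 52 mm high; origin under its centre.
- carton_small: Bystander: small white carton 60 x 101 x 56 mm; origin under its centre.
- pen: Bystander: ball pen 139 mm long lying; origin under its centre.
Mind the look-alikes: they are no part of the job. Leave any yellow look-alike of the lock_pin alone.

How it is judged:
By the outcome, as a careful person would: the job done as asked, in the order asked, and still so for the second after the job is handed in, with the robot touching nothing.
It also fails if it takes over 64 s, if anything falls off the work surface, if the arm or the gripper's body presses on something with over 40 N, if the wrist force passes 120 N, or if a joint passes its speed limit or range.

### The arm

A 7-joint arm with a two-finger parallel gripper is mounted at the origin on a cart in front of the work surface, level with it; the furniture and walls round the work are solid. World frame = base frame: x ahead of the robot, y to its left, z up, the work surface at z = 0. Lengths are in m, angles in rad, forces in N, time in s.
With the tool pointing down it reaches from about 0.4 to 0.85 m from the base axis. Payload 10.4 kg.
Tool frame: the origin (TCP) lies on the centre line of the jaws, within the pads' length; the fingertips stand 14 mm ahead of it and the grasp point (between the pads) lies 5 mm behind it; z points along the fingers, y is the line along which they close (so a half turn about z gives the same grasp; the last joint's range is limited). The gripper opens to 87 mm and grips with 3 to 60 N. Pads are 19 mm wide; open, the fingers measure 117 mm over their backs; the gripper's body (75 mm by 190 mm) begins 51 mm behind the grasp point.
Start: joints at [-1.324, 0.332, -0.065, 1.46, 0.022, 1.35, -0.088], TCP at [0.167, 0.602, 0.237] pointing down, gripper open.
Joint ranges: [-2.6, 2.6], [-0.5, 2.12], [-1.47, 1.34], [0.16, 2.42], [-1.27, 4.41], [0.06, 2.06], [-2.6, 2.6]. Speed limits (rad/s): [2.22, 2.22, 2.79, 2.79, 3.14, 3.14, 3.14].

### API

Orientations are given as [roll, pitch, yaw] about the fixed x, y, z axes, in that order (R = Rz(yaw) Ry(pitch) Rx(roll)).
In Python, from plant import arm, hand, kin, optics, order, monitor gives the robot as it stands. The module is installed in compiled form; this text tells all that it offers. Calls block until the motion is done:
- arm.reach(position, orientation): joint-space move of the TCP to a pose.
- arm.move_linear(position, orientation=None, speed=0.15, threshold=None): straight line of the TCP; orientation=None keeps the orientation; speed is the mean speed in m/s. With threshold (N) it stops when the force on the tool has changed by that much, and returns True; else False.
- arm.move_j(angles): joint-space move.
- hand.open_gripper() and hand.clamp(effort=None): open the fingers fully, or close them until they stop; effort is the grip in N (None keeps the last).
- arm.wait(seconds).
- kin.inverse_kinematics(position, orientation): joint angles nearest the present ones, or None.
- optics.snapshot(name): name is "side" or "top" or "wrist"; returns the picture (480x640x3 uint8, red, green, blue); there is no depth.
- optics.camera_params(name): a dict with "K" (3x3 intrinsics, pixels), "k1" (the pictures are not rectified: a ray, as slopes to the right and down, at radius r is drawn at 1 + k1 r^2 times it, then the intrinsics apply), "xyz" and "attitude" of the camera in the world. Camera axes: x right, y up, looking along -z (the intrinsics and any distortion apply to the point x, -y, -z); pixel columns grow to the right and rows downward; lengths in m; the calibration is good to about 2 mm. A picture is of the moment at which its call begins: read the wrist's pose just before it. camera_params takes no time and is no camera call; for the wrist camera it gives the pose at the moment of the call.
A pose or a line that the arm cannot do raises arm.PlanningError and nothing moves.
- order.job_done(): hands the job in; it is judged then, once.
Trained networks look in the newest picture that a camera, given by its name, has taken for a name from the list of things; names that differ only in an ending like _2 or _b are one class to them, and where a whole thing is asked for, a point or a joint stands for the part that bears it (a point fixed in the world has none). Each returns a list of dicts, best first, with "p" (0 to 1); they miss things now and then, are a little off and sometimes report something else, mostly with a low value. They report only what shows in the picture. A call takes as long as a camera call. They do not tell look-alikes from the thing itself.
- optics.regions_of(thing, camera): "mask" (480x640 bool, what is visible of it) and "bbox" ([left, top, width, height] in pixels, round what is visible of it).
- optics.place_of(thing, camera): "uv" ([column, row] in pixels: a listed point, or the origin of a listed thing).
Readings, each from a call of its own:
- monitor.current_time_s(): time.
- monitor.current_joint_pos(): joint angles.
- monitor.current_qd(): joint speeds.
- monitor.current_tau(): joint torques, N m.
- monitor.current_tool_pos(): TCP position.
- monitor.current_eef_rot(): TCP orientation.
- monitor.current_force(): force on the tool from outside, world axes, zero at the start.
- monitor.current_wrist_torque(): the same for the moment, N m.
- monitor.current_width(): finger opening in m.
- monitor.current_grasp_force(): force on a finger pad.
Only numpy, scipy, OpenCV 4.12 (cv2) and the standard library are available. Lean on these libraries where they do the work, as an engineer would, in place of code of your own. Each camera call takes 0.05 s, during which the arm holds its last target. There are 200 camera calls.

## Working session

There is one attempt and no reset: what is moved stays moved. The work goes in short steps, each a Python script; the robot and the scene stay as the last script left them, time stands still between calls to the robot, and variables do not carry over. Pictures are saved under pics/ and viewed, at most 10 in all, crops included, and the job is handed in when it is done.

```bash
mkdir -p pics; cat > h.py <<'E'
import numpy as np, cv2
from scipy.spatial.transform import Rotation as R
from plant import arm, hand, kin, optics, order, monitor
def cam(n): return optics.camera_params(n)
def att(p):
    a=np.array(p["attitude"],float)
    return a if a.shape==(3,3) else R.from_euler('xyz',a).as_matrix() if a.size==3 else R.from_quat(a).as_matrix()
def ray(p,uv):
    K=np.array(p["K"]); d=np.array([(uv[0]-K[0,2])/K[0,0],(uv[1]-K[1,2])/K[1,1]]); s=d.copy()
    for _ in range(20): s=d/(1+p["k1"]*(s@s))
    return np.array(p["xyz"]),att(p)@np.array([s[0],-s[1],-1])
def at_z(p,uv,z):
    o,d=ray(p,uv); return o+d*(z-o[2])/d[2]
def proj(p,X):
    c=att(p).T@(np.array(X)-np.array(p["xyz"])); s=np.array([c[0],-c[1]])/-c[2]; s=s*(1+p["k1"]*(s@s)); K=np.array(p["K"])
    return np.array([K[0,0]*s[0]+K[0,2],K[1,1]*s[1]+K[1,2]])
def save(im,f): cv2.imwrite('pics/'+f,im[:,:,::-1])
E
python3 - <<'E'
from h import *
Z=dict(pulley_axis=.081,mark=.065,pointer_tip=.067,bush_mouth=.096,pin_grip=.080,drift=.0,pin_block=0,stapler=0,tub=0,carton_small=0)
ims=[]
for n in("top","side"):
    p=cam(n); print(n,p); im=optics.snapshot(n); ims.append(im); save(im,n+'0.png')
    for t,z in Z.items():
        for r in optics.place_of(t,n)[:3]:
            if r["p"]>.2: print(n,t,round(r["p"],2),np.round(r["uv"]),at_z(p,r["uv"],z).round(4))
print(monitor.current_time_s(),monitor.current_eef_rot())
E
```

```text
top {'K': array([[537.83405836,   0.        , 324.36455305],
       [  0.        , 537.83405836, 239.92266414],
       [  0.        ,   0.        ,   1.        ]]), 'k1': 0.016617347514250105, 'xyz': array([0.5232562 , 0.14221227, 1.2831519 ]), 'attitude': array([ 0.05377678,  0.00204774, -1.56017665])}
top pulley_axis 0.76 [367. 267.] [0.5291 0.0502 0.081 ]
top pulley_axis 0.72 [444. 266.] [ 0.533  -0.1213  0.081 ]
top mark 0.7 [207. 207.] [0.6612 0.4139 0.065 ]
top mark 0.56 [373. 257.] [0.5508 0.0347 0.065 ]
top pointer_tip 0.93 [364. 254.] [0.5587 0.0552 0.067 ]
top bush_mouth 0.62 [366. 247.] [0.5722 0.0521 0.096 ]
top pin_grip 0.66 [422. 239.] [ 0.5915 -0.0738  0.08  ]
top pin_grip 0.4 [450. 285.] [ 0.4906 -0.1366  0.08  ]
top pin_grip 0.38 [438. 220.] [ 0.6343 -0.1098  0.08  ]
top pin_block 0.69 [441. 277.] [ 0.5074 -0.1326  0.    ]
top tub 0.9 [302. 207.] [0.6717 0.2003 0.    ]
top tub 0.26 [366. 269.] [0.5235 0.0447 0.    ]
side {'K': array([[591.60940269,   0.        , 321.41729877],
       [  0.        , 591.60940269, 245.77032071],
       [  0.        ,   0.        ,   1.
[... 164 characters left out ...]
ey_axis 0.67 [302. 284.] [0.5267 0.0476 0.081 ]
side mark 0.57 [314. 297.] [0.5428 0.0306 0.065 ]
side mark 0.42 [261. 256.] [0.4904 0.201  0.065 ]
side pointer_tip 0.61 [318. 289.] [0.5551 0.0507 0.067 ]
side bush_mouth 0.82 [328. 271.] [0.5705 0.0511 0.096 ]
side pin_grip 0.93 [310. 356.] [ 0.4888 -0.14    0.08  ]
side pin_grip 0.79 [403. 332.] [ 0.6256 -0.1218  0.08  ]
side pin_grip 0.61 [364. 318.] [ 0.5868 -0.0733  0.08  ]
side pin_block 0.69 [322. 398.] [ 0.5076 -0.1294  0.    ]
side stapler 0.83 [262. 258.] [0.5141 0.3259 0.    ]
side tub 0.95 [357. 276.] [0.6746 0.1979 0.    ]
side carton_small 0.77 [315. 232.] [0.6543 0.4245 0.    ]
1.1 [3.14145273e+00 2.81304421e-07 2.87171043e+00]
```

View pics/top0.png

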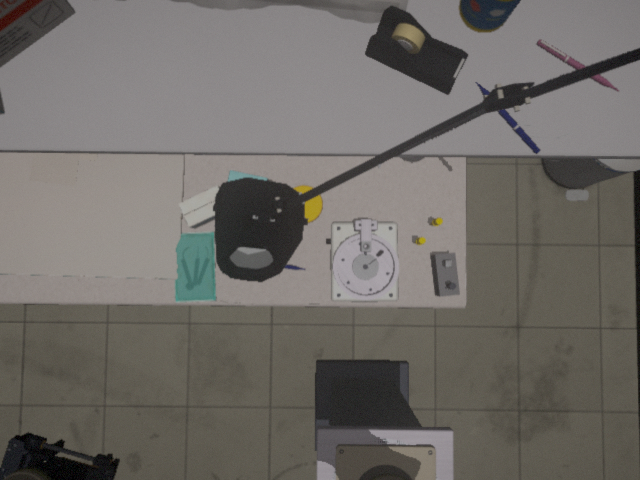

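View pics/side0.png

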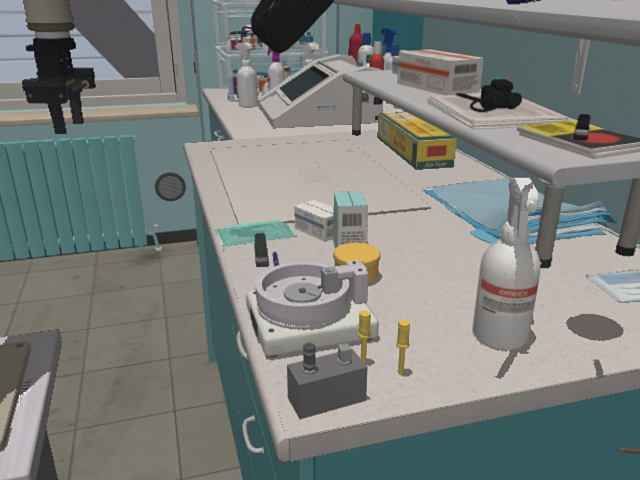

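The top view shows the drive unit at about (365,262), with the bush above the hub. The block is at (445,275) with the round-headed pin in its near hole (450,285), and the lamp head hides the area around (260,230). The side view confirms a taller round dark head at (310,356), the square drift at (345,352), and yellow look-alikes at (364,318) and (403,332). I'll check the lamp height and IK next.

```bash
python3 - <<'E'
from h import *
pt,ps=cam("top"),cam("side")
def tri(a,b):
    o1,d1=ray(pt,a);o2,d2=ray(ps,b); A=np.c_[d1,-d2]; s=np.linalg.lstsq(A,o2-o1,rcond=None)[0]
    return (o1+d1*s[0]).round(3),(o2+d2*s[1]).round(3)
print("lamp",tri((258,225),(295,15)))
print("lamp low pts at z", [at_z(pt,(u,230),z).round(2) for u in(215,305) for z in(.4,.6)])
print("pin",tri((450,285),(310,356)),"bush",tri((366,247),(328,271)),"axis",tri((367,267),(302,284)))
print("bottle base",at_z(ps,(500,345),0))
q0=np.array(monitor.current_joint_pos())
for nm,pos,yaws in [("pre",[.489,-.139,.25],np.arange(-3,3.2,.5)),("cur",monitor.current_tool_pos(),[2.87])]:
    for y in yaws:
        q=kin.inverse_kinematics(pos,[np.pi,0,y]); print(nm,round(float(y),2),None if q is None else np.round(q,2))
c=cam("wrist"); print(c, att(c)[:,2]); 
T=np.array(monitor.current_tool_pos()); Rt=R.from_euler('xyz',monitor.current_eef_rot()).as_matrix()
print("cam in tool",Rt.T@(c["xyz"]-T), (Rt.T@att(c)).round(3))
E
```

```text
lamp (array([0.589, 0.246, 0.463]), array([0.573, 0.25 , 0.462]))
lamp low pts at z [array([0.59, 0.32, 0.4 ]), array([0.57, 0.28, 0.6 ]), array([0.59, 0.18, 0.4 ]), array([0.57, 0.17, 0.6 ])]
pin (array([ 0.49 , -0.136,  0.077]), array([ 0.49 , -0.136,  0.077])) bush (array([0.572, 0.053, 0.095]), array([0.572, 0.053, 0.095])) axis (array([0.528, 0.05 , 0.08 ]), array([0.528, 0.05 , 0.08 ]))
bottle base [ 0.80968186 -0.08347909  0.        ]
pre -3.0 [-0.87  0.07  1.12  1.79 -0.06  1.32  1.98]
pre -2.5 [-0.91  0.07  1.17  1.79 -0.07  1.32  2.49]
pre -2.0 None
pre -1.5 None
pre -1.0 [-0.9   0.07  1.16  1.79 -0.07  1.32 -2.3 ]
pre -0.5 [-0.9   0.07  1.16  1.79 -0.07  1.32 -1.8 ]
pre 0.0 [-0.81  0.06  1.06  1.79 -0.06  1.32 -1.31]
pre 0.5 [-0.84  0.07  1.09  1.79 -0.06  1.32 -0.81]
pre 1.0 [-0.87  0.07  1.12  1.79 -0.06  1.32 -0.3 ]
pre 1.5 [-0.89  0.07  1.15  1.79 -0.07  1.32  0.2 ]
pre 2.0 [-0.92  0.08  1.18  1.79 -0.07  1.32  0.71]
pre 2.5 [-0.89  0.07  1.15  1.79 -0.07  1.32  1.2 ]
pre 3.0 [-0.86  0.07  1.11  1.79 -0.06  1.32  1.69]
cur 2.87 [-1.32  0.33 -0.06  1.46  0.02  1.35 -0.09]
{'K': array([[419.32299026,   0.        , 320.73407956],
       [  0.        , 419.32299026, 243.10243607],
       [  0.        ,   0.        ,   1.        ]]), 'k1': -0.060153367789047237, 'xyz': array([0.09255733, 0.62380196, 0.38497207]), 'attitude': array([-2.83714746e-01,  4.67854095e-04,  1.30105222e+00])} [-0.26968183  0.07502835  0.96002211]
cam in tool [ 0.07708362  0.00088097 -0.14838058] [[ 0.     0.96   0.28 ]
 [ 1.    -0.     0.001]
 [ 0.001  0.28  -0.96 ]]
```

```bash
cat >> h.py <<'E'
pi=np.pi
def down(y): return [pi,0,(y+pi)%(2*pi)-pi]
E
python3 - <<'E'
from h import *
pt,ps=cam("top"),cam("side")
o1,d1=ray(pt,(515,95));o2,d2=ray(ps,(513,5));s=np.linalg.lstsq(np.c_[d1,-d2],o2-o1,rcond=None)[0];print("stick",o1+d1*s[0],o2+d2*s[1])
az=1.30
q=kin.inverse_kinematics([.43*np.cos(az),.43*np.sin(az),.22],down(az+pi)); print(np.round(q,2))
arm.move_j(q); print(monitor.current_tool_pos(),monitor.current_eef_rot(),monitor.current_time_s())
q=np.array(monitor.current_joint_pos()); q[0]+=az+.27; print(np.round(q,2))
arm.move_j(q); T=np.array(monitor.current_tool_pos()); print(T,monitor.current_eef_rot(),monitor.current_time_s())
arm.reach([.475,-.137,.2],down(pi)); print(np.round(monitor.current_joint_pos(),2),monitor.current_time_s(),monitor.current_force())
c=cam("wrist"); im=optics.snapshot("wrist"); save(im,'w1.png')
for t,z in(("pin_grip",.08),("pin_block",0),("drift",0),("pin_shoulder",.055)):
    for r in optics.place_of(t,"wrist")[:3]: print(t,round(r["p"],2),np.round(r["uv"]),at_z(c,r["uv"],z).round(4))
E
```

```text
stick [ 0.77854485 -0.13046987  0.51110566] [ 0.74003729 -0.10661342  0.4899466 ]
[-1.16 -0.08 -0.24  1.95 -0.02  1.26  1.48]
[0.11514504 0.41471131 0.22021213] [ 3.14148080e+00  4.85851489e-04 -1.84288497e+00] 2.5
[ 0.41 -0.08 -0.24  1.95 -0.02  1.26  1.48]
[ 0.41504634 -0.11390775  0.22021414] [3.14137044e+00 4.78485411e-04 2.87224726e+00] 4.675
[ 0.4   0.08 -0.22  1.84  0.02  1.22  1.74] 5.05 [0.26101517 0.80571168 0.69482892]
pin_grip 0.95 [318. 260.] [ 0.4882 -0.1374  0.08  ]
pin_grip 0.72 [408. 382.] [ 0.5839 -0.0705  0.08  ]
pin_block 0.77 [323. 257.] [ 0.5121 -0.1333  0.    ]
pin_shoulder 0.9 [320. 248.] [ 0.4869 -0.1355  0.055 ]
pin_shoulder 0.72 [353. 412.] [ 0.6303 -0.1081  0.055 ]
pin_shoulder 0.61 [402. 367.] [ 0.5865 -0.0699  0.055 ]
```

View pics/w1.png

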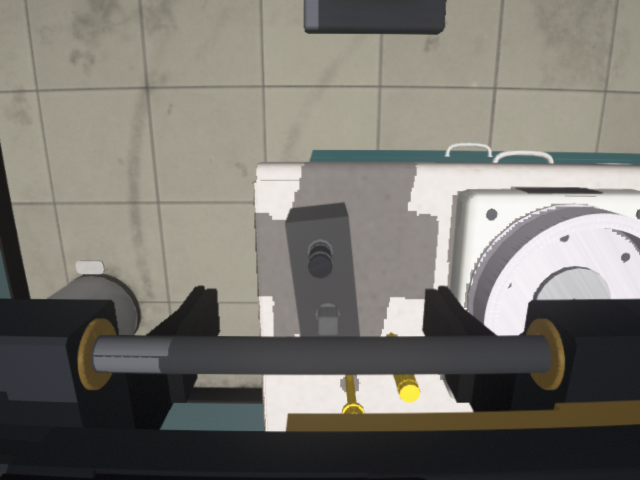

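The wrist view shows the dark pin head at (320,260), the square drift at (327,318), the yellow pins below them, and the pulley on the right at about (570,270). The block is turned about +7°. Next I grasp and lift the pin, then hover over the bush.

```bash
python3 - <<'E'
from h import *
o=down(pi+.13)
arm.reach([.489,-.137,.13],o); arm.move_linear([.489,-.137,.0775],speed=.08,threshold=15)
print(monitor.current_tool_pos()); hand.clamp(25); print("w",monitor.current_width(),monitor.current_grasp_force(),monitor.current_force())
arm.move_linear([.489,-.137,.2],speed=.12); print("w",monitor.current_width(),monitor.current_force())
arm.move_linear([.571,.052,.2],o,speed=.15); print(monitor.current_tool_pos(),monitor.current_eef_rot(),monitor.current_time_s())
p=cam("side"); im=optics.snapshot("side"); save(im,'s2.png'); save(im[200:320,240:400].repeat(4,0).repeat(4,1),'s2c.png')
T=np.array(monitor.current_tool_pos())
for t,z in(("pin_grip",T[2]+.0025),("pin_shoulder",T[2]-.0225),("bush_mouth",.096),("lock_pin",T[2]-.0715),("pulley_axis",.081)):
    for r in optics.place_of(t,"side")[:2]: print(t,round(r["p"],2),np.round(r["uv"],1),at_z(p,r["uv"],z).round(4))
c=cam("wrist"); im=optics.snapshot("wrist"); save(im,'w2.png')
for t,z in(("pin_grip",T[2]+.0025),("pin_shoulder",T[2]-.0225),("lock_pin",T[2]-.0715),("bush_mouth",.096),("pulley_axis",.081),("pointer_tip",.067),("mark",.065)):
    for r in optics.place_of(t,"wrist")[:2]: print("wrist",t,round(r["p"],2),np.round(r["uv"],1),at_z(c,r["uv"],z).round(4))
E
```

```text
[ 0.48930211 -0.13705269  0.07786168]
w 0.015265349201502427 24.996053036302328 [0.23391826 0.85224362 0.82016022]
w 0.015443961007787697 [ 0.13517427 -0.06376113 -1.64023756]
[0.57088354 0.0509868  0.20000991] [-3.14113404e+00 -1.44744558e-04 -3.01283308e+00] 10.3583
pin_grip 0.71 [364.3 319.1] [ 0.5136 -0.2617  0.2025]
pin_grip 0.63 [402.  329.1] [ 0.5432 -0.2897  0.2025]
pin_shoulder 0.96 [362.5 336.5] [ 0.5147 -0.2557  0.1775]
pin_shoulder 0.94 [401.8 345.9] [ 0.5474 -0.2831  0.1775]
bush_mouth 0.56 [330.6 272. ] [0.5741 0.0475 0.096 ]
lock_pin 0.94 [398.7 371.6] [ 0.5561 -0.2618  0.1285]
lock_pin 0.6 [328.1 252.9] [0.5706 0.0505 0.1285]
wrist pin_grip 0.97 [143.3 240.6] [ 0.5445 -0.0164  0.2025]
wrist pin_grip 0.9 [ 89.9 292.8] [ 0.5682 -0.0371  0.2025]
wrist pin_shoulder 0.94 [154.5 230.9] [ 0.548  -0.0217  0.1775]
wrist pin_shoulder 0.72 [104.  280.7] [ 0.5739 -0.0441  0.1775]
wrist lock_pin 0.71 [323.4 263.3] [0.5698 0.0538 0.1285]
wrist lock_pin 0.63 [176.1 216.7] [ 0.5538 -0.0286  0.1285]
wrist pulley_axis 0.72 [330.9 180.1] [0.5298 0.0536 0.081 ]
wrist pointer_tip 0.79 [326.3 210.3] [0.5525 0.0539 0.067 ]
wrist mark 0.75 [296.4 195.5] [0.5454 0.0324 0.065 ]
```

View pics/s2c.png

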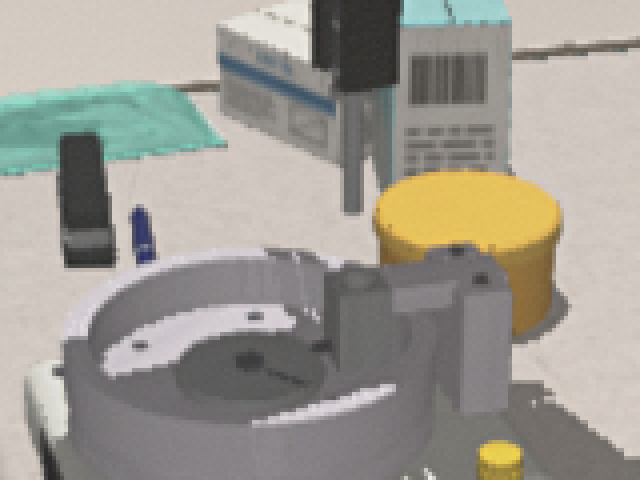

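View pics/w2.png

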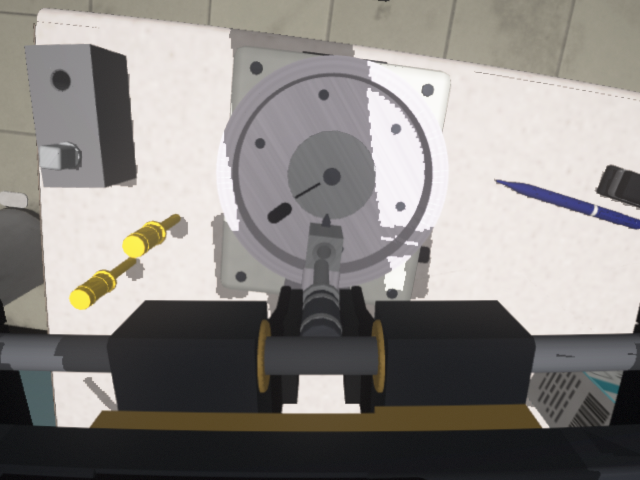

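The wrist view shows the pin gripped with its tip at (323,263), the bush hole at (322,250), the mark at (307,190), the slot at (280,212) and the pulley centre at (331,177). I'll work out the offsets and descend closer.

```bash
python3 - <<'E'
from h import *
c=cam("wrist")
f=lambda uv,z:at_z(c,uv,z)[:2]
ax=f((331,177),.0655); print("axis",ax,"bush",f((322.5,250.5),.096),"tip",f((323.4,263.3),.1285))
ang=lambda v:np.degrees(np.arctan2(v[1],v[0]))
for n,uv,z in(("mark",(297,196),.065),("ptr",(326,212),.067),("slot",(280,212),.059),("bush",(322.5,250.5),.096)):
    v=f(uv,z)-ax; print(n,ang(v).round(1),np.hypot(*v).round(4))
arm.move_linear([.571,.052,.176],speed=.06)
c=cam("wrist"); im=optics.snapshot("wrist"); print([ (r["uv"],r["p"]) for t in("lock_pin","bush_mouth") for r in optics.place_of(t,"wrist")[:2]])
a=im[215:315,260:380].repeat(5,0).repeat(5,1)
p=cam("side"); s=optics.snapshot("side"); print([ (r["uv"],r["p"]) for t in("lock_pin","bush_mouth") for r in optics.place_of(t,"side")[:2]])
b=s[240:290,310:350].repeat(5,0).repeat(5,1)
o=np.zeros((500,800,3),np.uint8); o[:,:600]=a; o[:250,600:]=b; save(o,'c3.png')
print(monitor.current_tool_pos(),"proj tip w",proj(c,[.571,.052,.104]),"mouth w",proj(c,[.571,.052,.096]),"mouth s",proj(p,[.571,.052,.096]),"tip s",proj(p,[.571,.052,.104]))
E
```

```text
axis [0.52976758 0.05436563] bush [0.57245247 0.05413156] tip [0.56975723 0.05417303]
mark -53.2 0.0265
ptr -0.5 0.0239
slot -47.0 0.0437
bush -0.3 0.0427
[([167.4, 222.2], 0.93), ([119.2, 267.2], 0.9), ([322.7, 269.0], 0.89), ([321.4, 264.3], 0.35)]
[([396.7, 372.7], 0.89), ([326.3, 270.3], 0.69), ([328.5, 270.4], 0.56), ([304.0, 281.6], 0.43)]
[0.57115616 0.05200766 0.17628304] proj tip w [319.20627159 265.00348904] mouth w [319.26519235 260.41186217] mouth s [327.91468693 271.01034391] tip s [327.95009989 266.50349121]
```

View pics/c3.png

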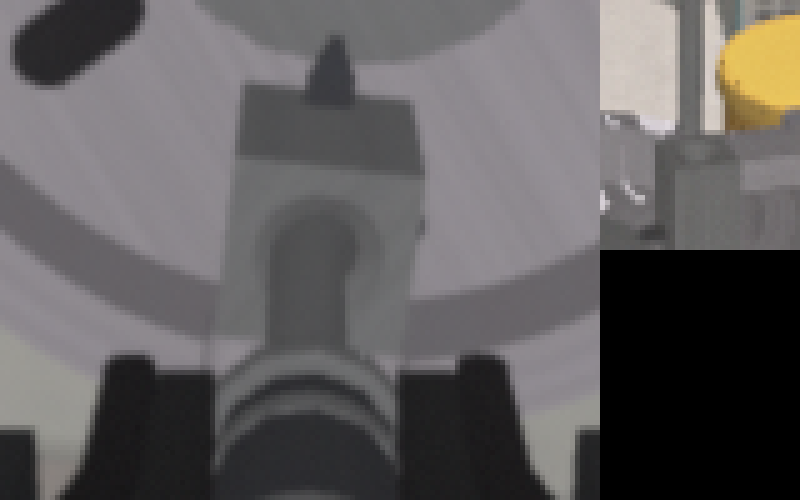

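The tip sits about 3 mm short in x and about 1 mm in y of the mouth centre (mouth circle around crop (320,256)). I'll correct that and insert with a force guard.

```bash
python3 - <<'E'
from h import *
x,y=.574,.053
arm.move_linear([x,y,.176],speed=.05); f0=np.array(monitor.current_force())
z=.176
for k in range(8):
    hit=arm.move_linear([x,y,.129],speed=.03,threshold=5)
    T=np.array(monitor.current_tool_pos()); f=np.array(monitor.current_force())-f0
    print(k,hit,T.round(4),f.round(1),round(monitor.current_time_s(),2))
    if not hit or T[2]<.1335: break
    if abs(f[2])>12 and k>3: break
    n=np.hypot(*f[:2]); 
    if n>.5: x+=.0007*f[0]/n; y+=.0007*f[1]/n
    arm.move_linear([x,y,T[2]+.001],speed=.03)
print(monitor.current_width(),monitor.current_wrist_torque())
E
```

```text
0 True [0.5742 0.0533 0.1304] [0.6 1.1 7.4] 13.57
0.015310439691910045 [ 0.03130818  0.0037826  -0.01819973]
```

```bash
python3 - <<'E'
from h import *
hand.open_gripper(); print(monitor.current_force())
arm.move_linear([.5742,.0533,.24],speed=.15)
T=np.array(monitor.current_tool_pos());print(T,monitor.current_time_s())
for n in("wrist","top","side"):
    c=cam(n); im=optics.snapshot(n)
    if n=="wrist": save(im,'w4.png')
    for t,z in(("pulley_axis",.081),("mark",.065),("pointer_tip",.067),("pin_grip",.133),("pin_shoulder",.108)):
        for r in optics.place_of(t,n)[:3]:
            P=at_z(c,r["uv"],z)
            if np.hypot(*(P[:2]-[.54,.05]))<.08: print(n,t,round(r["p"],2),np.round(r["uv"],1),P.round(4))
E
```

```text
[-0.62792122 -0.31946436 -0.12007479]
[0.57376057 0.05320848 0.23896963] 15.7917
wrist pulley_axis 0.69 [330.5 168.4] [0.5289 0.0553 0.081 ]
wrist mark 0.88 [297.6 184.6] [0.5461 0.0325 0.065 ]
wrist pointer_tip 0.63 [323.6 195.5] [0.5515 0.0534 0.067 ]
wrist pointer_tip 0.47 [330.  168.2] [0.5302 0.0555 0.067 ]
wrist pin_grip 0.73 [321.3 245.9] [0.5726 0.0543 0.133 ]
wrist pin_shoulder 0.97 [319.3 237. ] [0.5737 0.0531 0.108 ]
top pulley_axis 0.85 [366.5 268.4] [0.5253 0.0507 0.081 ]
top mark 0.82 [373.6 260.4] [0.5436 0.0335 0.065 ]
top pointer_tip 0.86 [361.3 251.9] [0.5624 0.0616 0.067 ]
side pulley_axis 0.85 [301.2 282.5] [0.5274 0.0536 0.081 ]
side mark 0.93 [311.9 296.9] [0.5388 0.0318 0.065 ]
side pointer_tip 0.67 [317.  288.4] [0.5531 0.0526 0.067 ]
side pointer_tip 0.26 [302.1 279.3] [0.5381 0.0894 0.067 ]
side pin_grip 0.58 [329.5 250.9] [0.572  0.0478 0.133 ]
side pin_shoulder 0.6 [334.9 264.9] [0.5808 0.0467 0.108 ]
```

View pics/w4.png

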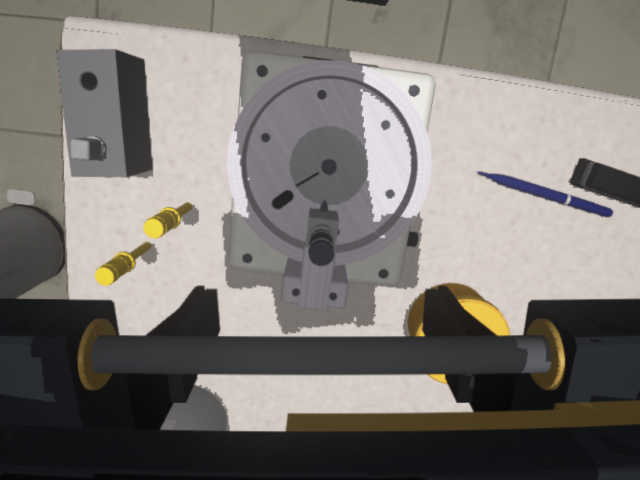

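The wrist view shows the pin standing in the bush at (321,245), the hub centre at (329,167) and the slot at (283,199). That means roughly 46–53° anticlockwise, which fits one stroke with the rim pinched on the side opposite the bush.

```bash
cat > turn.py <<'E'
from h import *
C=np.array([.529,.054]); r=.069
def pose(psi,z=.084):
    a=np.radians(psi); return [C[0]+r*np.cos(a),C[1]+r*np.sin(a),z],down(a-pi/2)
def tang(psi): a=np.radians(psi); return np.array([-np.sin(a),np.cos(a),0]),np.array([np.cos(a),np.sin(a),0])
E
python3 - <<'E'
from turn import *
psi=153.
print([np.round(kin.inverse_kinematics(*pose(s)),2) for s in(153,213)])
arm.reach(*pose(psi,.2)); print(monitor.current_tool_pos(),monitor.current_time_s())
hit=arm.move_linear(pose(psi)[0],speed=.08,threshold=8); print(hit,monitor.current_tool_pos())
if hit: raise SystemExit
f00=np.array(monitor.current_force())
hand.clamp(8); f0=np.array(monitor.current_force()); print("w",monitor.current_width(),monitor.current_grasp_force(),(f0-f00).round(2))
t,e=tang(psi); base=0
while psi<207:
    psi+=2.5; hit=arm.move_linear(*pose(psi),speed=.012,threshold=5)
    f=np.array(monitor.current_force())-f00; t,e=tang(psi)
    print(psi,hit,"t %.1f r %.1f z %.1f"%(f@t,f@e,f[2]),round(monitor.current_time_s(),1))
    if hit or abs(f@t)>6: break
print(monitor.current_tool_pos(),monitor.current_width())
p=cam("side"); im=optics.snapshot("side"); save(im[200:320,240:400].repeat(4,0).repeat(4,1),'s5c.png')
print([(r["uv"],round(r["p"],2)) for t in("pin_grip","mark") for r in optics.place_of(t,"side")[:3]])
E
```

```text
[array([-0.08,  0.17, -0.21,  2.01,  0.04,  0.97, -0.78]), array([ 0.11,  0.16, -0.26,  2.02,  0.05,  0.97,  0.4 ])]
[0.46765166 0.08530757 0.20008475] 18.6083
False [0.46784232 0.0853893  0.0844356 ]
w 0.01014492213618228 7.902716668916128 [ 3.74 -1.4  -3.38]
155.5 False t 0.2 r -4.2 z -3.5 21.8
158.0 False t -0.8 r -5.3 z -4.5 22.2
160.5 False t 1.0 r -5.7 z -3.8 22.6
163.0 False t 0.4 r -5.0 z -3.8 23.0
165.5 False t 0.4 r -5.0 z -3.5 23.4
168.0 False t 0.4 r -4.8 z -4.2 23.8
170.5 False t 0.1 r -4.0 z -3.8 24.2
173.0 False t -0.1 r -4.2 z -3.3 24.6
175.5 False t -0.0 r -5.8 z -4.0 25.0
178.0 False t 0.4 r -5.7 z -3.9 25.4
180.5 False t -0.2 r -5.1 z -3.9 25.8
183.0 False t 0.3 r -5.1 z -3.6 26.2
185.5 False t 0.4 r -5.8 z -3.9 26.6
188.0 False t -0.4 r -5.5 z -4.1 27.0
190.5 False t -0.2 r -4.6 z -3.8 27.4
193.0 False t 0.4 r -4.7 z -2.5 27.8
195.5 False t -0.4 r -5.0 z -2.6 28.2
198.0 False t 0.8 r -4.5 z -2.8 28.6
200.5 False t -0.8 r -5.1 z -3.0 29.0
203.0 False t -1.8 r -4.6 z -1.4 29.4
205.5 True t -1.7 r 2.0 z 4.0 29.7
[0.46578607 0.02684284 0.08395476] 0.010522066709973134
[([403.9, 329.1], 0.84), ([363.9, 318.9], 0.63), ([330.2, 257.5], 0.56), ([313.0, 291.5], 0.62), ([300.7, 283.3], 0.6)]
```

View pics/s5c.png

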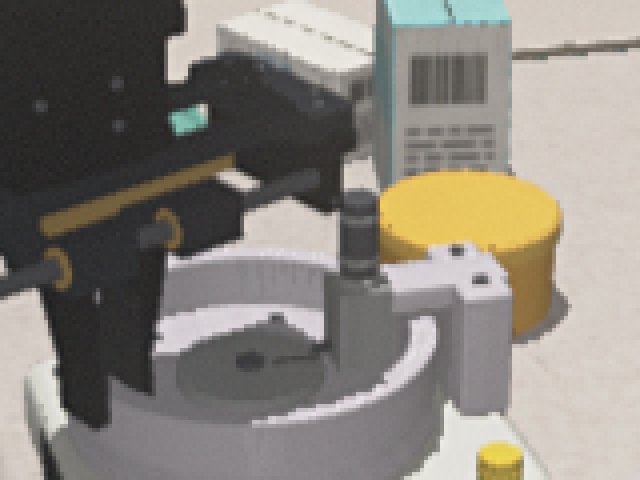

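The flange now sits on the bush at crop (360,275) and the mark meets the pointer at (320,352), so the pin has dropped. I'll release, retreat and verify.

```bash
python3 - <<'E'
from turn import *
hand.open_gripper(); T=monitor.current_tool_pos(); print(T,monitor.current_force())
arm.move_linear([T[0],T[1],.22],speed=.12)
arm.move_linear([.44,.03,.25],down(pi+.0),speed=.15) if 0 else None
arm.wait(.3)
a=optics.snapshot("side"); print([(np.round(r["uv"],1),round(r["p"],2)) for t in("pin_grip","pin_shoulder","mark","pointer_tip") for r in optics.place_of(t,"side")[:4] if r["uv"][0]<345])
p=cam("side"); print("exp grip .121/.133",proj(p,[.574,.0533,.121]),proj(p,[.574,.0533,.133]),"shoulder .096",proj(p,[.574,.0533,.096]))
b=optics.snapshot("wrist")
o=np.zeros((480,800,3),np.uint8); o[:,:480]=a[200:320,260:380].repeat(4,0).repeat(4,1); o[:240,480:]=b[::2,::2]; save(o,'f6.png'); print(monitor.current_time_s(),monitor.current_force())
E
```

```text
[0.46636988 0.02714399 0.08386563] [ 0.22583675 -0.59743592  0.09425597]
[(array([329.7, 254.7]), 0.83), (array([329.7, 273.1]), 0.82), (array([316. , 290.6]), 0.91), (array([316. , 287.9]), 0.72)]
exp grip .121/.133 [329.60828935 256.24815096] [329.67126373 249.33535441] shoulder .096 [329.47951683 270.41582046]
33.0833 [-0.62173608 -0.03106975  0.16899679]
```

View pics/f6.png

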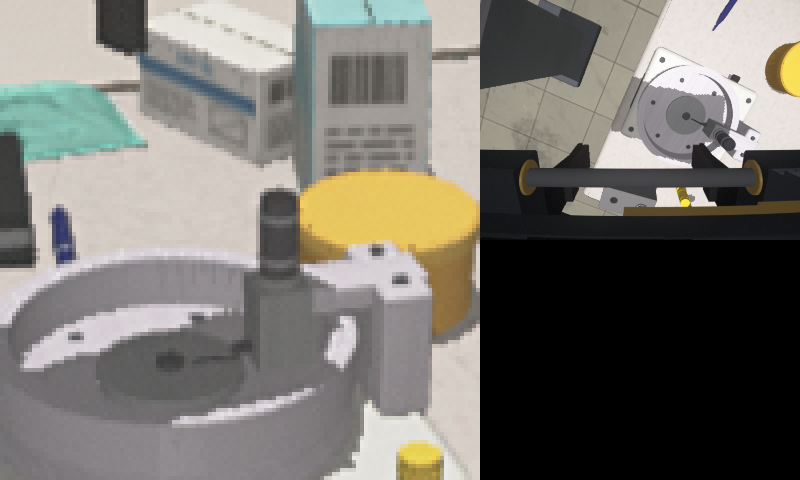

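The flange is seated on the bush at (280,272), the mark is next to the pointer at (240,350), and the gripper is clear of everything. The network's pin pixels also match the dropped height. I'm handing the job in.

```bash
python3 -c "
from h import *
print(order.job_done())"
```

```text
the job is handed in; nothing more can be done
None
```

The locking pin is fully down in the pulley's slot with its flange on the bush, the gripper is clear, nothing else was moved, and I handed the job in at about 33 s.

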